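# Swipe the induction hob to boost for the saucepan

### The job

The small long-handled saucepan on the induction hob needs boost heat. With the fingers closed, rest the fingertips lightly on the shortest bar of the touch slider in front of that pan, slide them gently along the row of bars to the longest one, and finish while still holding them lightly on the longest bar. Do not touch the other pan's slider, do not press hard on the glass, and leave both pans and the ramekin where they stand.

Things in the scene. Friction and masses are not known exactly. Their poses are not given: they have to be found in the camera images.
- hob: Fixed twin-zone induction hob, 360 mm deep (its x, away from the robot) by 600 wide (its y, to the left); rigid level black glass 64 mm above its origin (centre of the underside). Cooking zones: printed 210 mm circles at (55, 150) and (55, -150) mm. Along the front lies one printed touch slider per zone, straight in front of it: 9 pale bars, 15 mm apart along y, short at the left to long at the right.
- left_short: The left slider's shortest bar (6 mm, at its left end, lowest heat) and the glass about it: a fixed sensing field, flush with the glass, 27 mm along the row by 32 mm across. Origin: the bar's centre, on the glass surface, at (-135, 210, 64) mm in the hob's frame; axes as the hob's.
- left_mid: The left slider's middle: the seven bars between its ends, a fixed sensing field, flush with the glass, 90 mm along the row by 32 mm across. Origin: centre of the middle bar, on the glass surface, at (-135, 150, 64) mm in the hob's frame.
- left_long: The left slider's longest bar (22 mm, at its right end, boost) and the glass about it: a fixed sensing field, flush with the glass, 27 mm along the row by 32 mm across. Origin: the bar's centre, on the glass surface, at (-135, 90, 64) mm in the hob's frame, 120 mm from the shortest bar.
- right_short: The right slider's shortest bar (6 mm, at its left end, lowest heat) and the glass about it: a fixed sensing field, flush with the glass, 27 mm along the row by 32 mm across. Origin: the bar's centre, on the glass surface, at (-135, -90, 64) mm in the hob's frame; axes as the hob's.
- right_mid: The right slider's middle: the seven bars between its ends, a fixed sensing field, flush with the glass, 90 mm along the row by 32 mm across. Origin: centre of the middle bar, on the glass surface, at (-135, -150, 64) mm in the hob's frame.
- right_long: The right slider's longest bar (22 mm, at its right end, boost) and the glass about it: a fixed sensing field, flush with the glass, 27 mm along the row by 32 mm across. Origin: the bar's centre, on the glass surface, at (-135, -210, 64) mm in the hob's frame, 120 mm from the shortest bar.
- saucepan: Loose small steel saucepan, 140 mm across, covered by a lid (one piece with it) with a black knob, 101 mm high in all, with one long straight handle along its own +x reaching 230 mm from the centre and 85 mm up, turned roughly away from the operator. Origin: centre of its underside, on the glass. It stands on the left or the right zone. To be heated, not moved.
- casserole: Loose wide low steel casserole, 200 mm across, covered by a lid (one piece with it) with a black knob, 87 mm high in all, with two loop handles along its own y, 260 mm over the handles. Origin: centre of its underside, on the glass. It stands on the other zone. To be left alone.
- ramekin: Loose small white ramekin, 60 mm across and 36 mm high, on the hob's middle between the zones; origin: centre of its underside. To be left alone.

How it is judged:
On the way, in this order (a step that is already met when the one before it is completed fails the run):
1. Fingertips resting on the shortest bar of the saucepan's slider (((y of saucepan in the frame of hob above 0 m and x of the grasp point in the frame of hob between -0.153 and -0.117 m and y of the grasp point in the frame of hob between 0.196 and 0.235 m and contact force between the fingers and left_short above 0.3 N) or (y of saucepan in the frame of hob below 0 m and x of the grasp point in the frame of hob between -0.153 and -0.117 m and y of the grasp point in the frame of hob between -0.104 and -0.065 m and contact force between the fingers and right_short above 0.3 N))), for 0.03 s.
2. a quarter of the way along the bars (((y of saucepan in the frame of hob above 0 m and x of the grasp point in the frame of hob between -0.153 and -0.117 m and y of the grasp point in the frame of hob between 0.166 and 0.194 m and contact force between the fingers and left_mid above 0.3 N) or (y of saucepan in the frame of hob below 0 m and x of the grasp point in the frame of hob between -0.153 and -0.117 m and y of the grasp point in the frame of hob between -0.134 and -0.106 m and contact force between the fingers and right_mid above 0.3 N))), for 0.03 s.
3. at the middle bar (((y of saucepan in the frame of hob above 0 m and x of the grasp point in the frame of hob between -0.153 and -0.117 m and y of the grasp point in the frame of hob between 0.136 and 0.164 m and contact force between the fingers and left_mid above 0.3 N) or (y of saucepan in the frame of hob below 0 m and x of the grasp point in the frame of hob between -0.153 and -0.117 m and y of the grasp point in the frame of hob between -0.164 and -0.136 m and contact force between the fingers and right_mid above 0.3 N))), for 0.03 s.
4. three quarters of the way along (((y of saucepan in the frame of hob above 0 m and x of the grasp point in the frame of hob between -0.153 and -0.117 m and y of the grasp point in the frame of hob between 0.106 and 0.134 m and contact force between the fingers and left_mid above 0.3 N) or (y of saucepan in the frame of hob below 0 m and x of the grasp point in the frame of hob between -0.153 and -0.117 m and y of the grasp point in the frame of hob between -0.194 and -0.166 m and contact force between the fingers and right_mid above 0.3 N))), for 0.03 s.
5. at the longest bar (((y of saucepan in the frame of hob above 0 m and x of the grasp point in the frame of hob between -0.153 and -0.117 m and y of the grasp point in the frame of hob between 0.068 and 0.104 m and contact force between the fingers and left_long above 0.3 N) or (y of saucepan in the frame of hob below 0 m and x of the grasp point in the frame of hob between -0.153 and -0.117 m and y of the grasp point in the frame of hob between -0.232 and -0.196 m and contact force between the fingers and right_long above 0.3 N))), for 0.03 s.
At the end, for the whole second after the job is handed in: The closed fingertips still rest on the glass (0.3 to 30 N) at the longest bar of the saucepan's slider (from 14 mm before to 22 mm past it along the row, within 18 mm across), and both pans and the ramekin are within 15 mm of where they stood (((y of saucepan in the frame of hob above 0 m and x of the grasp point in the frame of hob between -0.153 and -0.117 m and y of the grasp point in the frame of hob between 0.068 and 0.104 m and contact force between the fingers and left_long above 0.3 N) or (y of saucepan in the frame of hob below 0 m and x of the grasp point in the frame of hob between -0.153 and -0.117 m and y of the grasp point in the frame of hob between -0.232 and -0.196 m and contact force between the fingers and right_long above 0.3 N)) and contact force between the fingers and hob below 30 N and distance of each of saucepan, casserole, ramekin from where it was at the start of the episode below 0.015 m); the arm keeps its last pose, push and grip.
It fails at once if the glass pressed hard (over 40 N) (contact force between the fingers and hob above 40 N).
It fails at once if the other pan's slider touched ((y of saucepan in the frame of hob below 0 m and (contact force between the fingers and left_short above 0.3 N or contact force between the fingers and left_mid above 0.3 N or contact force between the fingers and left_long above 0.3 N)) or (y of saucepan in the frame of hob above 0 m and (contact force between the fingers and right_short above 0.3 N or contact force between the fingers and right_mid above 0.3 N or contact force between the fingers and right_long above 0.3 N))).
It fails at once if a pan moved or lifted (over 20 mm) (distance of any of saucepan, casserole from where it was at the start of the episode above 0.02 m).
It fails at once if the ramekin moved or lifted (over 20 mm) (distance of ramekin from where it was at the start of the episode above 0.02 m).
It also fails if it takes over 45 s, if anything falls off the work surface, if the arm or the gripper's body presses on something with over 40 N, if the wrist force passes 120 N, or if a joint passes its speed limit or range.

### The arm

A 6-joint arm with a two-finger parallel gripper is mounted at the origin on the work surface. World frame = base frame: x ahead of the robot, y to its left, z up, the work surface at z = 0. Lengths are in m, angles in rad, forces in N, time in s.
With the tool pointing down it reaches from about 0.275 to 0.875 m from the base axis. Payload 12.5 kg.
Tool frame: the origin (TCP) lies at the centre of the arm's flange, where the gripper is bolted on; the fingertips stand 173 mm ahead of it and the grasp point (between the pads) lies 155 mm ahead of it; z points along the fingers, y is the direction in which the jaws open and shut (so a half turn about z gives the same grasp; the last joint's range is limited). The gripper opens to 85 mm and grips with 20 to 120 N. Pads are 22 mm wide; open, the fingers measure 114 mm over their backs; the gripper's body (76 mm by 85 mm) begins 54 mm behind the grasp point. The pads swing forward as they close: fully open they stand 13 mm farther back than shut.
Start: joints at [-1.333, 0.351, 1.652, -0, 1.139, -0.085], TCP at [0.174, -0.522, 0.405] pointing down, gripper open.
Joint ranges: [-2.75, 2.75], [-0.79, 2.1], [0.01, 2.65], [-1.57, 4.71], [0.07, 3.14], [-2.87, 2.87]. Speed limits (rad/s): [2.22, 2.22, 2.79, 3.14, 3.14, 3.14].

### API

Orientations are given as [roll, pitch, yaw] about the fixed x, y, z axes, in that order (R = Rz(yaw) Ry(pitch) Rx(roll)).
In Python, from plant import ctrl gives the robot as it stands.
- The arm moves only by the tool arm_command, never from a script. Its argument "deltas" is one flat list of numbers, 7 for each row, row after row: the shift along the tool's x, y, z in mm, then the turn, a rotation vector about the tool's x, y, z in degrees, then the closure, from -1 (fully open) to 1 (shut). A call has 1 to 20 rows; each row shifts and turns the commanded pose from where the row before left it, along the tool's axes as they then stand; what a row does not reach is not made up. A row lasts 1/10 s, in which the tool goes at most 50 mm and 8.59 degrees, less where a joint would pass 70% of its speed; a pose out of reach is approached as far as the arm can. A call with a gripper value outside its range is refused whole. The fingers move at their own pace and stop on an object; "squeeze" is the grip in N (left out, the last holds). Time passes only in rows, so rows that do not move let the fingers close. It gives the time, the measured TCP pose, the force and the opening at its end, in the units of the state.
- ctrl.observe(): the state, without advancing time (a new reading comes with each control period).
- ctrl.camera(name): name is "scene" or "top"; returns a dict with "frame" (400x640x3 uint8, red, green, blue), "z_map" (400x640 float32, m along the optical axis (not along the pixel's ray), 0 where there is no reading), "fx", "fy", "cx", "cy" (pixels), "camera_from_world" (4x4, takes a point from world to camera coordinates). Camera axes: x right, y down, z forward; pixel columns grow to the right and rows downward; lengths in m; the calibration is good to about 2 mm. A picture is of the moment at which its call begins.
- ctrl.job_done(): hands the job in, once; it reports no verdict.
Trained networks look in the newest picture that a camera, given by its name, has taken for a name from the list of things; names that differ only in an ending like _2 or _b are one class to them, and where a whole thing is asked for, a point or a joint stands for the part that bears it (a point fixed in the world has none). Each returns a list of dicts, best first, with "conf" (0 to 1); they miss things now and then, are a little off and sometimes report something else, mostly with a low value. They report only what shows in the picture. A call takes as long as a camera call.
- ctrl.search_frame(camera, thing): "box" ([left, top, right, bottom] as shares, 0 to 1, of the picture: columns of its width, rows of its height, round what is visible of it).
- ctrl.cut_out(camera, thing): "pixels" (400x640 bool, what is visible of it) and "box" ([left, top, right, bottom] as shares, 0 to 1, of the picture: columns of its width, rows of its height, round what is visible of it).
- ctrl.spot_point(camera, thing): "centre" ([column, row] as shares, 0 to 1, of the picture: columns of its width, rows of its height: a listed point, or the origin of a listed thing).
The state is a dict: "t": time; "joints": joint angles; "dq": joint speeds; "effort": joint torques, N m; "eef_pos": TCP position; "ee_rot": TCP orientation; "wrist_force": force on the tool from outside, world axes, zero at the start; "ft_torque": the same for the moment, N m; "grip_width": opening from 0.0 (shut) to 1.0 (fully open).
Only numpy, scipy, OpenCV 4.12 (cv2) and the standard library are available. Lean on these libraries where they do the work, as an engineer would, in place of code of your own. Each camera call takes 0.05 s, during which the arm holds its last target. There are 200 camera calls.

## Working session

There is one attempt and no reset: what is moved stays moved. The work goes in short steps, Python scripts to look and compute and a tool call to move; the robot and the scene stay as the last step left them, time stands still between calls to the robot, and variables do not carry over. Pictures are saved under pics/ and viewed, about 8 in all and at most 12, crops included, and the job is handed in when it is done.

Besides the shell and the picture viewer there is one more tool, called after "Request:" by a JSON object that holds its "op" and its "data". arm_command: Moves the arm, as the interface text tells. Its arguments: {"type":"object","properties":{"deltas":{"type":"array"},"squeeze":{"type":"number"}},"required":["deltas"]}

```bash
mkdir -p pics; cat > h.py <<'E'
import numpy as np, cv2
from plant import ctrl
def world(c,u,v,z=None):
    """pixel -> world; by depth map or on plane z"""
    T=np.linalg.inv(c["camera_from_world"]); r=np.array([(u-c["cx"])/c["fx"],(v-c["cy"])/c["fy"],1.])
    if z is None:
        d=c["z_map"][int(round(v)),int(round(u))]
    else:
        d=(z-T[2,3])/(T[:3,:3]@r)[2]
    return T[:3,:3]@(r*d)+T[:3,3]
E
python3 - <<'E'
from h import *
for n in ("scene","top"):
    c=ctrl.camera(n); cv2.imwrite(f"pics/{n}0.png",c["frame"][:,:,::-1])
    for t in ("hob","saucepan","casserole","ramekin","left_short","left_long","right_short","right_long","left_mid","right_mid"):
        for r in ctrl.spot_point(n,t)[:2]:
            u,v=r["centre"][0]*640,r["centre"][1]*400
            print(n,t,round(r["conf"],2),round(u),round(v),world(c,u,v).round(3),world(c,u,v,.064).round(3))
print(ctrl.observe())
E
```

```text
scene hob 0.93 305 243 [ 0.693 -0.049  0.064] [ 0.693 -0.049  0.064]
scene saucepan 0.94 247 293 [ 0.75  -0.195  0.141] [ 0.708 -0.178  0.064]
scene casserole 0.72 383 205 [0.755 0.07  0.128] [0.722 0.121 0.064]
scene ramekin 0.73 280 193 [ 0.593 -0.024  0.091] [ 0.571 -0.009  0.064]
top hob 0.66 324 191 [ 0.651 -0.016  0.063] [ 0.65  -0.016  0.064]
top saucepan 0.61 403 167 [ 0.687 -0.162  0.145] [ 0.702 -0.178  0.064]
top casserole 0.8 257 153 [0.711 0.111 0.147] [0.73  0.123 0.064]
top casserole 0.22 324 193 [ 0.647 -0.015  0.064] [ 0.647 -0.015  0.064]
top ramekin 0.65 322 231 [ 0.57  -0.012  0.069] [ 0.57  -0.012  0.064]
{'t': 1.1, 'joints': array([-1.33260458e+00,  3.50706035e-01,  1.65180668e+00, -1.09606623e-05,
        1.13910008e+00, -8.46236812e-02]), 'dq': array([ 0.00334925,  0.00086818, -0.00124901, -0.00044675,  0.00014922,
       -0.00121487]), 'effort': array([-1.09307439e-03, -5.06030452e+01, -2.91641611e+01, -2.69206976e-04,
        6.80263420e-04,  3.04089485e-05]), 'eef_pos': array([ 0.17448848, -0.52157281,  0.40468371]), 'ee_rot': array([-3.14157174e+00,  8.21696448e-06,  3.22820012e-01]), 'wrist_force': array([ 0.21651382, -0.69035799,  0.74841832]), 'ft_torque': array([ 0.00096515, -0.02691998, -0.01316026]), 'grip_width': 0.9980210746870726}
```

View pics/top0.png

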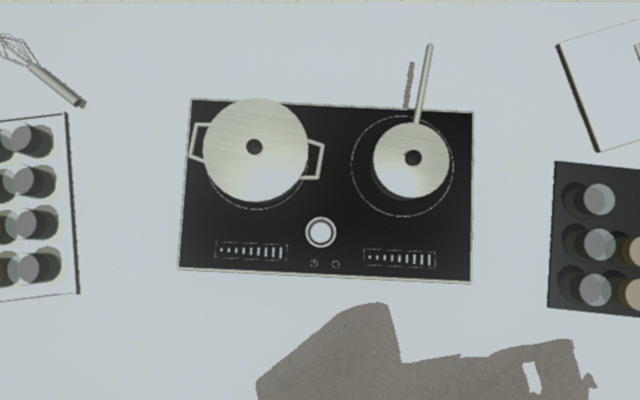

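View pics/scene0.png

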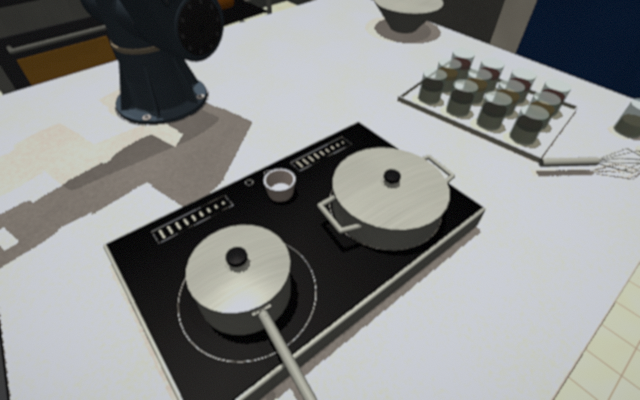

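The top picture shows the saucepan on the right zone, around (412,160), with its handle pointing away. Its slider runs from the short bar near (369,257) to the long bar near (430,260). The scene view agrees: the saucepan is at (240,270) and its slider runs from (230,203) to (160,236). Next I measure the bars.

```bash
python3 - <<'E'
from h import *
R={}
for n,roi in (("top",(355,245,445,272)),("scene",(148,192,240,248))):
    c=ctrl.camera(n); x0,y0,x1,y1=roi
    g=cv2.cvtColor(c["frame"],cv2.COLOR_RGB2GRAY)[y0:y1,x0:x1]
    k=cv2.resize(g,None,fx=8,fy=8,interpolation=cv2.INTER_CUBIC); cv2.imwrite(f"pics/{n}_s.png",k)
    _,b=cv2.threshold(k,0,255,cv2.THRESH_OTSU)
    N,_,st,ce=cv2.connectedComponentsWithStats(b)
    print(n,"origin cam",np.linalg.inv(c["camera_from_world"])[:3,3].round(3))
    for s,p in sorted(zip(st[1:],ce[1:]),key=lambda a:a[1][0]):
        if s[4]<60: continue
        u,v=(p+.5)/8-.5+[x0,y0]
        print(s[2:5],round(u,1),round(v,1),world(c,u,v,.064).round(4),world(c,u,v).round(4))
# hob edges in top
c=ctrl.camera("top")
g=c["frame"].max(2); m=((g<70)*255).astype(np.uint8); m[:,:170]=0; m[:,490:]=0; m[290:]=0;m[:90]=0
cn=max(cv2.findContours(cv2.morphologyEx(m,cv2.MORPH_CLOSE,np.ones((9,9))),0,2)[0],key=cv2.contourArea)
q=cv2.approxPolyDP(cv2.convexHull(cn),6,True)[:,0]
print([(list(p),world(c,*p,.064)[:2].round(3)) for p in q])
# median glass height near slider
z=[world(c,u,v)[2] for u in range(370,430,5) for v in (270,274)]; print("glass z",np.median(z))
E
```

```text
top origin cam [0.532 0.001 0.972]
[ 25  30 580] 369.4 256.6 [ 0.5174 -0.1068  0.064 ] [ 0.5174 -0.1071  0.0617]
[ 25  37 741] 376.8 257.0 [ 0.5166 -0.1217  0.064 ] [ 0.5167 -0.1216  0.0648]
[ 26  45 977] 384.2 257.1 [ 0.5164 -0.1368  0.064 ] [5.317e-01 6.000e-04 9.719e-01]
[  24   54 1095] 391.6 257.6 [ 0.5155 -0.1517  0.064 ] [ 0.5154 -0.1524  0.0599]
[15  6 64] 395.0 265.9 [ 0.4988 -0.1583  0.064 ] [ 0.4989 -0.1582  0.0647]
[  26   60 1350] 399.0 258.2 [ 0.5141 -0.1667  0.064 ] [ 0.5141 -0.1663  0.0662]
[  24   71 1557] 406.5 258.3 [ 0.5139 -0.1817  0.064 ] [ 0.514  -0.1814  0.0655]
[  27   80 1857] 413.9 258.7 [ 0.5132 -0.1966  0.064 ] [ 0.5132 -0.1965  0.0648]
[  27   86 1969] 421.4 259.2 [ 0.5122 -0.2117  0.064 ] [ 0.5121 -0.2122  0.062 ]
[  24   93 2078] 428.8 259.5 [ 0.5114 -0.2266  0.064 ] [ 0.5114 -0.2267  0.0636]
scene origin cam [ 0.99  -0.291  0.584]
[  56   73 2073] 161.5 233.6 [ 0.5143 -0.2255  0.064 ] [ 0.5147 -0.2256  0.0645]
[  526   257 67164] 169.1 202.3 [ 0.4539 -0.1819  0.064 ] [ 0.3867 -0.1682 -0.0012]
[  51   65 1779] 169.6 229.3 [ 0.5146 -0.2106  0.064 ] [ 0.
[... 224 characters left out ...]
.1656  0.064 ] [ 0.5155 -0.1652  0.0622]
[  36   41 1026] 200.8 213.6 [ 0.5179 -0.1507  0.064 ] [ 0.5175 -0.1506  0.0636]
[ 33  36 835] 208.2 209.8 [ 0.5184 -0.1357  0.064 ] [ 0.5185 -0.1358  0.0642]
[ 27  29 587] 215.6 206.2 [ 0.5194 -0.1207  0.064 ] [ 0.518  -0.1202  0.0625]
[  355   185 43853] 222.4 238.3 [ 0.5925 -0.1506  0.064 ] [ 0.6511 -0.1712  0.1406]
[ 24  24 461] 222.7 202.5 [ 0.5201 -0.1057  0.064 ] [ 0.5202 -0.1057  0.0641]
[([np.int32(193), np.int32(101)], array([0.841, 0.258])), ([np.int32(470), np.int32(113)], array([ 0.815, -0.321])), ([np.int32(469), np.int32(279)], array([ 0.472, -0.307])), ([np.int32(180), np.int32(265)], array([0.501, 0.275]))]
glass z 0.06439199022428882
```

View pics/top_s.png

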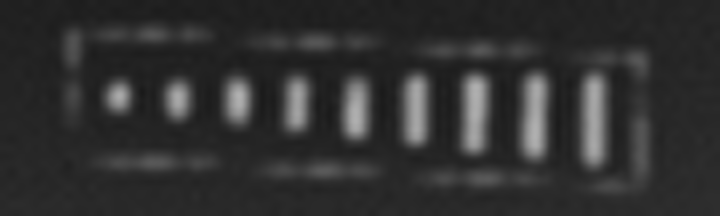

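The crop confirms nine bars. Averaging both views, the short bar is at about (0.5188, -0.1063), the long bar at (0.5128, -0.226), the glass at 0.064 and the hob yaw at about -0.049. I'll fly above the short bar with the fingers closing.

Request:
{"op": "arm_command", "data": {"deltas": [23,-14.2,0,0,0,0,1,23,-14.2,0,0,0,0,1,23,-14.2,0,0,0,0,1,23,-14.2,0,0,0,0,1,23,-14.2,0,0,0,0,1,23,-14.2,0,0,0,0,1,23,-14.2,0,0,0,0,1,23,-14.2,0,0,0,0,1,23,-14.2,0,0,0,0,1,23,-14.2,0,0,0,0,1,23,-14.2,0,0,0,0,1,23,-14.2,0,0,0,0,1,23,-14.2,0,0,0,0,1,23,-14.2,0,0,0,0,1,23,-14.2,0,0,0,0,1,23,-14.2,0,0,0,0,1,23,-14.2,0,0,0,0,1,23,-14.2,0,0,0,0,1,23,-14.2,0,0,0,0,1,23,-14.2,0,0,0,0,1], "squeeze": 40}}

```text
t: 3.25
eef_pos: [0.5213, -0.1053, 0.4048]
ee_rot: [3.141, -0.0, 0.323]
wrist_force: [0.6, 0.2, 0.0]
grip_width: -0.003
```

Request:
{"op": "arm_command", "data": {"deltas": [0,0,20,0,0,7.1,1,0,0,20,0,0,7.1,1,0,0,20,0,0,7.1,1,0,0,20,0,0,0,1,0,0,20,0,0,0,1,0,0,20,0,0,0,1,0,0,10,0,0,0,1,0,0,0,0,0,0,1,0,0,0,0,0,0,1]}}

```text
t: 4.15
eef_pos: [0.5209, -0.1064, 0.2753]
ee_rot: [3.141, -0.001, -0.049]
wrist_force: [0.2, -1.0, -0.7]
grip_width: -0.0
```

Request:
{"op": "arm_command", "data": {"deltas": [-2,-3,14,0,0,0,1,0,0,10,0,0,0,1,0,0,5,0,0,0,1,0,0,0,0,0,0,1]}}

```text
t: 4.55
eef_pos: [0.5188, -0.1033, 0.2455]
ee_rot: [-3.141, 0.001, -0.049]
wrist_force: [-1.4, 0.2, 0.4]
grip_width: 0.001
```

```bash
python3 - <<'E'
from h import *
o=ctrl.observe(); print(o["eef_pos"],o["wrist_force"])
a=[]
for n,(x0,y0,x1,y1) in (("top",(320,200,460,300)),("scene",(140,110,280,260))):
    f=ctrl.camera(n)["frame"][y0:y1,x0:x1,::-1]; a.append(cv2.resize(f,(392,int(392*f.shape[0]/f.shape[1])),interpolation=cv2.INTER_CUBIC))
H=max(i.shape[0] for i in a); a=[cv2.copyMakeBorder(i,0,H-i.shape[0],0,8,0) for i in a]
cv2.imwrite("pics/near.png",np.hstack(a))
E
```

```text
[ 0.51882699 -0.10331181  0.24546375] [-1.4245554   0.20147961  0.35205314]
```

View pics/near.png

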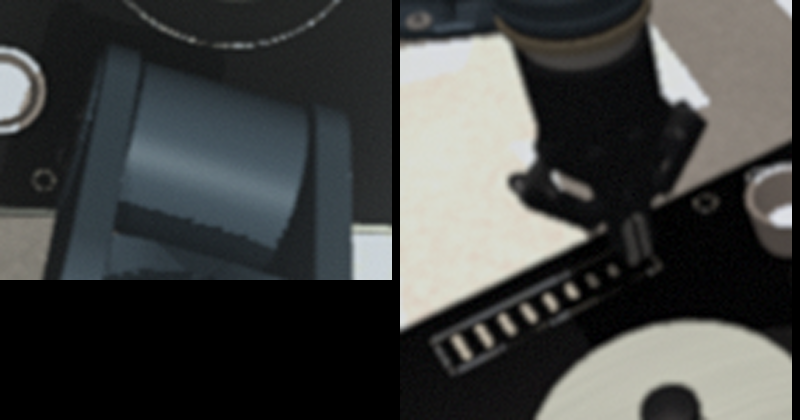

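The top view is blocked by the arm. In the scene crop the closed fingertips, at (635,255), hang just above the short-bar end of the saucepan's slider, with the next bars visible at (612,270). I'll go down gently.

Request:
{"op": "arm_command", "data": {"deltas": [0,0,3,0,0,0,1,0,0,2,0,0,0,1,0,0,1,0,0,0,1,0,0,1,0,0,0,1,0,0,0,0,0,0,1]}}

```text
t: 5.15
eef_pos: [0.5188, -0.1032, 0.2386]
ee_rot: [-3.142, 0.0, -0.049]
wrist_force: [1.6, 0.1, 0.3]
grip_width: -0.002
```

Request:
{"op": "arm_command", "data": {"deltas": [0,0,0.5,0,0,0,1,0,0,0.5,0,0,0,1,0,0,0,0,0,0,1]}}

```text
t: 5.45
eef_pos: [0.5188, -0.1032, 0.2377]
ee_rot: [3.142, -0.0, -0.049]
wrist_force: [-0.6, -0.6, -0.1]
grip_width: -0.001
```

Request:
{"op": "arm_command", "data": {"deltas": [0,0,0.5,0,0,0,1,0,0,0,0,0,0,1]}}

```text
t: 5.65
eef_pos: [0.5188, -0.1032, 0.2375]
ee_rot: [3.142, -0.0, -0.049]
wrist_force: [-0.8, 1.2, 4.7]
grip_width: -0.0
```

Request:
{"op": "arm_command", "data": {"deltas": [0,0,0.4,0,0,0,1,0,0,0,0,0,0,1]}}

```text
t: 5.85
eef_pos: [0.5188, -0.1032, 0.2374]
ee_rot: [3.142, -0.0, -0.049]
wrist_force: [-3.4, -0.2, 11.0]
grip_width: -0.003
```

Request:
{"op": "arm_command", "data": {"deltas": [0,4,0,0,0,0,1,0,4,0,0,0,0,1,0,4,0,0,0,0,1,0,4,0,0,0,0,1,0,4,0,0,0,0,1,0,4,0,0,0,0,1,0,4,0,0,0,0,1,0,4,0,0,0,0,1]}}

```text
t: 6.65
eef_pos: [0.5176, -0.1349, 0.2375]
ee_rot: [-3.141, -0.001, -0.049]
wrist_force: [-0.1, 7.1, 8.7]
grip_width: 0.002
```

Request:
{"op": "arm_command", "data": {"deltas": [0,4,0,0,0,0,1,0,4,0,0,0,0,1,0,4,0,0,0,0,1,0,4,0,0,0,0,1,0,4,0,0,0,0,1,0,4,0,0,0,0,1,0,4,0,0,0,0,1,0,4,0,0,0,0,1]}}

```text
t: 7.45
eef_pos: [0.516, -0.1668, 0.2374]
ee_rot: [-3.141, -0.001, -0.049]
wrist_force: [-0.3, 7.4, 8.8]
grip_width: -0.003
```

Request:
{"op": "arm_command", "data": {"deltas": [0,4,0,0,0,0,1,0,4,0,0,0,0,1,0,4,0,0,0,0,1,0,4,0,0,0,0,1,0,4,0,0,0,0,1,0,4,0,0,0,0,1,0,4,0,0,0,0,1]}}

```text
t: 8.15
eef_pos: [0.5146, -0.1948, 0.2375]
ee_rot: [-3.141, -0.001, -0.049]
wrist_force: [0.9, 6.6, 9.5]
grip_width: 0.006
```

Request:
{"op": "arm_command", "data": {"deltas": [0,4,0,0,0,0,1,0,4,0,0,0,0,1,0,4,0,0,0,0,1,0,4,0,0,0,0,1,0,4,0,0,0,0,1,0,4,0,0,0,0,1,0,4,0,0,0,0,1,0,4,0,0,0,0,1,0,0,0,0,0,0,1,0,0,0,0,0,0,1]}}

```text
t: 9.15
eef_pos: [0.513, -0.227, 0.2375]
ee_rot: [3.141, -0.001, -0.049]
wrist_force: [-0.7, 2.7, 8.4]
grip_width: -0.003
```

```bash
python3 - <<'E'
from h import *
b=cv2.imread("pics/scene0.png"); c=ctrl.camera("scene"); f=c["frame"][:,:,::-1]
cv2.imwrite("pics/end.png",np.vstack([b[100:360,60:460],f[100:360,60:460]]))
for t in ("saucepan","casserole","ramekin"):
    print(t,[(np.array(r["centre"])*[640,400]).round(1) for r in ctrl.spot_point("scene",t)[:1]])
o=ctrl.observe(); print(o["t"],o["eef_pos"],o["wrist_force"],o["grip_width"])
E
```

```text
saucepan [array([244.5, 293.1])]
casserole [array([384.1, 204.1])]
ramekin [array([284.3, 193.3])]
9.35 [ 0.51301876 -0.227015    0.23745176] [-0.57300371  2.02028762  8.48845126] 0.0002547321450188395
```

View pics/end.png

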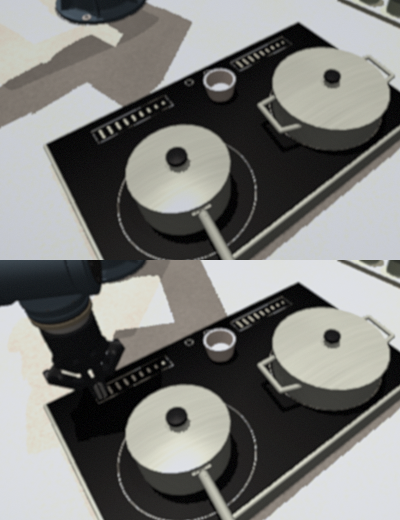

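The lower half shows the fingertips on the long-bar end of the saucepan's slider at about (100,392). Both pans and the ramekin look the same as in the upper (start) half. The push is about 8.5 N, so I'm handing in.

```bash
python3 -c "
from plant import ctrl
print(ctrl.job_done()); o=ctrl.observe(); print(o['t'],o['eef_pos'],o['wrist_force'])"
```

```text
the job is handed in; nothing more can be done
None
the job is handed in; nothing more can be done
```

I handed the job in at about t = 9.4 s, with the closed fingertips holding lightly on the longest bar of the saucepan's slider. The hand-in gives no verdict.

- **Slider:** The saucepan stands on the right zone, so I used the right slider. I located its bars from both cameras, which agreed within about 3 mm.
- **Slide:** I touched down on the shortest bar at about 11 N and slid along the row. Vertical force read 8.4–9.5 N at each stop, and sideways friction read up to 7.4 N.
- **Last reading:** The tool was at (0.513, -0.227) with the fingers shut and an 8.5 N push. I measured the longest bar at (0.513, -0.226).
- **Last picture:** Both pans and the ramekin looked unmoved. The networks' points for them shifted by up to about 4 pixels between the first and last pictures. I took that as detection noise and did not measure it further.
- **Not checked:** The arm blocked the top camera near the slider, so where the fingertips rested was checked only from the scene camera and the arm's own readings.

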